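# Shut the red stopcock under the sliding cover

### The job

Push the metal cover of the stopcock box on the bench all the way back, away from you, to uncover the two valve handles, then push the red handle a quarter turn, its free end swinging to the left, up to its stop so that the red valve is shut. Push with the fingertips and leave the cover open, the blue handle as it is, and the bottle, spool and copper foil roll where they stand.

Things in the scene. Friction and masses are not known exactly. Their poses are not given: they have to be found in the camera images.
- valve_box: Open-topped grey sheet-metal stopcock box screwed to the bench, 142 mm (x) by 232 mm (y). Origin: centre of its underside, on the bench; x points to its far side, away from the robot, y left, z up. Walls 6 mm thick, tops 66 mm above the bench. A brass bar lies inside along the front wall, x = -59 to -41 mm, top at 29 mm.
- rail_bar (a point): Middle of the top of the bar that joins the far ends of the cover's two steel rails, x = 192 mm, y = 0 of the box, 80 mm above the bench. The rails run from there to the near side (x = -74 mm) along both sides of the box, y = 110 to 121 mm and -121 to -110 mm, tops 81 mm above the bench.
- cover (a joint): Travel of the bare sheet-steel cover (142 x 228 mm sheet, top face 72 mm above the bench) along the box's +x, m: 0 = box closed, 0.115 = fully open against its stop, near edge then at x = +44 mm of the box. Starts at 0 to 0.02. About 2 N of friction; stays where it is left.
- cover_lip (a point): Middle of the near face of the cover's black upturned finger lip: a plate 80 mm wide (along y), 6 mm thick, top 93 mm above the bench, near the cover's near edge. The point is 83 mm above the bench and rides with the cover; at cover = 0 it is at x = -58 mm, y = 0 of the box. Push it along the box's +x.
- red_valve: Brass body of the valve with the red handle, fixed in the box. Origin on the bench straight below the handle's pivot; axes parallel to the box's. It stands at x = 35 mm and either y = +40 or y = -60 mm of the box; the blue one stands in the other place. Brass parts reach 41 mm above the bench at the pivot, pipe and nuts 33 mm elsewhere.
- red_handle (a joint): Angle of the red handle, rad: 0 = open, pointing to the box's -x (to the robot), in line with its pipe; grows clockwise seen from above, the free end swinging to the left; 1.571 = shut, pointing to the box's +y, at its stop. Starts at 0 to 0.2. About 0.1 N m of friction; stays where it is left.
- red_tip (a point): Free end of the red handle, 62 mm from the pivot axis, 46 mm above the bench. The red plastic grip is 12 mm wide, 38 to 54 mm above the bench and covers the outer 42 mm of the handle; the bare steel inner part is 10 mm wide and 41 to 47 mm above the bench.
- blue_valve: The other valve, same shape and size, with a blue handle that turns the same way; it must be left alone. Origin and axes as for the red valve.
- blue_tip (a point): Free end of the blue handle, 62 mm from its pivot and 46 mm above the bench; it starts within 0.15 rad of pointing to the box's -x.
- flux_bottle: Small amber dropper bottle with black top, 33 mm across, 102 mm tall, standing to the right of the box. Origin: centre of its underside.
- solder_spool: Grey spool of solder wire standing on its flange, 51 x 61 mm, 38 mm tall, right of the bottle. Origin: underside, within 6 mm of its centre.
- copper_foil: Flat roll of copper foil lying on the bench in front of the box, 72 mm across, 10 mm tall. Origin: centre of its underside.

How it is judged:
By the outcome, as a careful person would: the job done as asked, in the order asked, and still so for the second after the job is handed in, with the robot touching nothing.
It also fails if it takes over 40 s, if anything falls off the work surface, if the arm or the gripper's body presses on something with over 40 N, if the wrist force passes 120 N, or if a joint passes its speed limit or range.

### The arm

A 7-joint arm with a two-finger parallel gripper is mounted at the origin on a cart in front of the work surface, level with it; the furniture and walls round the work are solid. World frame = base frame: x ahead of the robot, y to its left, z up, the work surface at z = 0. Lengths are in m, angles in degrees, forces in N, time in s.
With the tool pointing down it reaches from about 0.425 to 0.8 m from the base axis. Payload 8.3 kg.
Tool frame: the origin (TCP) lies at the very end of the fingers, on their centre line; the grasp point (between the pads) lies 19 mm behind it; z points along the fingers, x is the direction in which the jaws open and shut, and the axes are right-handed (so a half turn about z gives the same grasp; the last joint's range is limited). The gripper opens to 85 mm and grips with 20 to 120 N. Pads are 22 mm wide; open, the fingers measure 114 mm over their backs; the gripper's body (76 mm by 85 mm) begins 54 mm behind the grasp point. The pads swing forward as they close: fully open they stand 13 mm farther back than shut.
Start: joints at [-76.083, 21.967, 0.94, 78.501, -0.361, 79.538, -2.664], TCP at [0.188, 0.596, 0.231] pointing down, gripper open.
Joint ranges: [-169.22, 169.22], [-14.56, 117.87], [-87.37, 89.26], [10.42, 133.3], [-82.24, 262.24], [0.94, 117.77], [-172.7, 172.7]. Speed limits (degrees/s): [136.94, 136.94, 172.46, 172.46, 180, 180, 180].

### API

Orientations are given as [roll, pitch, yaw] about the fixed x, y, z axes, in that order (R = Rz(yaw) Ry(pitch) Rx(roll)).
In Python, from station import read_state, cams, ticket gives the robot as it stands.
- The arm moves only by the tool play_rows, never from a script. Its argument "steps" is a list of rows, each an object of numbers: "fingers": the closure in counts, from 0 (fully open) to 255 (shut); "x", "y", "z": the shift along the tool's x, y, z in mm; "turn": the turn about the tool's z in degrees. In form: [{"fingers": .., "x": .., "y": .., "z": .., "turn": ..}, ...]. A call has exactly 8 rows; each row shifts and turns the commanded pose from where the row before left it, along the tool's axes as they then stand; what a row does not reach is not made up. A row lasts 1/10 s, in which the tool goes at most 50 mm and 8.59 degrees, less where a joint would pass 70% of its speed; a pose out of reach is approached as far as the arm can. A call is refused whole if a number of a shift passes 50 or a number of a turn 8.59, either way. A call with a gripper value outside its range is refused whole. The fingers move at their own pace and stop on an object; the grip force is fixed at half the most. Time passes only in rows, so rows that do not move let the fingers close, or fill a call up. It gives the time, the measured TCP pose, the force and the opening at its end, in the units of the state.
- read_state(): the state, without advancing time (a new reading comes with each control period).
- cams.snapshot(name): name is "scene" or "top" or "wrist"; returns a dict with "frame" (384x512x3 uint8, red, green, blue), "mtx" (3x3 intrinsics, pixels), "rvec" (rotation vector, rad) and "tvec" (3), from world to camera coordinates, as OpenCV has them. Camera axes: x right, y down, z forward; pixel columns grow to the right and rows downward; lengths in m; the calibration is good to about 2 mm. A picture is of the moment at which its call begins. There is no depth.
- ticket.finish_job(): hands the job in, once; it reports no verdict.
The state is a dict: "time": time; "joint_positions": joint angles; "dq": joint speeds; "effort": joint torques, N m; "tool_pos": TCP position; "ee_rot": TCP orientation; "contact_force": force on the tool from outside, world axes, zero at the start; "torque": the same for the moment, N m; "grip_width": opening from 0.0 (shut) to 1.0 (fully open).
Only numpy, scipy, OpenCV 4.12 (cv2) and the standard library are available. Lean on these libraries where they do the work, as an engineer would, in place of code of your own. Each camera call takes 0.05 s, during which the arm holds its last target.

## Working session

There is one attempt and no reset: what is moved stays moved. The work goes in short steps, Python scripts to look and compute and a tool call to move; the robot and the scene stay as the last step left them, time stands still between calls to the robot, and variables do not carry over. Pictures are saved under pics/ and viewed, and the job is handed in when it is done.

Besides the shell and the picture viewer there is one more tool, called after "Request:" as a command line: name --argument value ..., lists and objects as JSON in quotes. play_rows: Moves the arm, as the interface text tells. Its arguments: {"type":"object","properties":{"steps":{"type":"array","items":{"type":"object","properties":{"fingers":{"type":"number"},"x":{"type":"number"},"y":{"type":"number"},"z":{"type":"number"},"turn":{"type":"number"}}}}},"required":["steps"]}

```bash
mkdir -p pics; ls; python3 - <<'E'
from station import read_state, cams
import cv2
print(read_state())
for n in ("scene","top","wrist"):
    s=cams.snapshot(n); cv2.imwrite(f"pics/{n}0.png",s["frame"][:,:,::-1]); print(n,s["mtx"].tolist(),s["rvec"],s["tvec"])
E
```

```text
pics
{'time': 0.0, 'joint_positions': array([-76.08413941,  22.01544276,   0.93873662,  78.56101013,
        -0.36033473,  79.5395892 ,  -2.66354776]), 'dq': array([ 0.07420794, -0.08305564, -0.04182623, -0.0080823 ,  0.01202729,
        0.04626083, -0.06198238]), 'effort': array([ 1.44913706e-04, -6.27606583e+01,  8.44549835e-01, -3.71826589e+01,
        1.66136009e-02,  1.41051190e-02, -2.40841058e-05]), 'tool_pos': array([0.18796883, 0.59552991, 0.23027925]), 'ee_rot': array([1.79997077e+02, 1.13154292e-01, 7.24841720e+01]), 'contact_force': array([-0.14760767,  0.34603452,  0.31721255]), 'torque': array([0.05575246, 0.0098632 , 0.02731138]), 'grip_width': 0.9953834541388766}
scene [[480.7341433314267, 0.0, 254.56539652319398], [0.0, 480.7341433314267, 195.87219447307922], [0.0, 0.0, 1.0]] [ 0.60610116 -2.64800308  1.15738423] [0.58557282 0.06181122 1.1919913 ]
top [[443.8348067333452, 0.0, 253.12256927180283], [0.0, 443.8348067333452, 191.06957115517048], [0.0, 0.0, 1.0]] [ 2.15171381 -2.16943396  0.11105288] [0.24927744 0.52781492 0.98039237]
wrist [[275.1995998442212, 0.0, 253.74284408102403], [0.0, 275.1995998442212, 184.99773704503204], [0.0, 0.0, 1.0]] [-2.33171068 -1.70886975 -0.25170341] [-0.62377257 -0.03776347  0.37943445]
```

View pics/scene0.png

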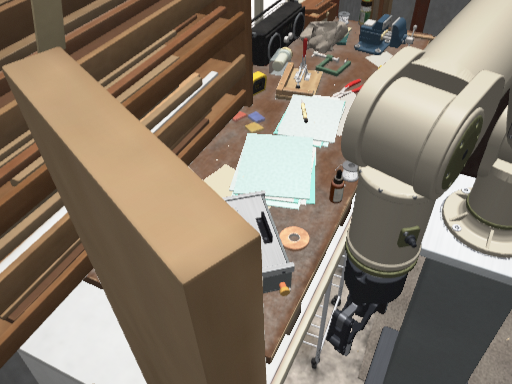

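View pics/top0.png

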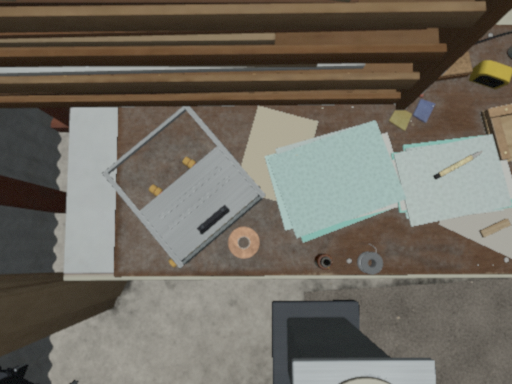

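View pics/wrist0.png

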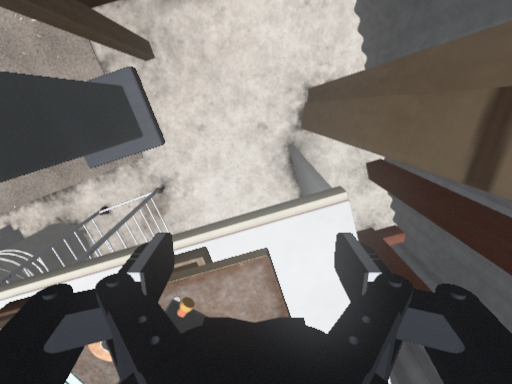

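```bash
cat > h.py <<'E'
import numpy as np, cv2
def cast(s,uv,z):
    R=cv2.Rodrigues(np.array(s["rvec"]))[0]; t=np.array(s["tvec"]).reshape(3)
    c=-R.T@t
    uv=np.array(uv,float).reshape(-1,2)
    d=np.c_[(uv-s["mtx"][:2,2])/np.diag(s["mtx"])[:2],np.ones(len(uv))]@R
    return c+d*((z-c[2])/d[:,2])[:,None]
def proj(s,P):
    return cv2.projectPoints(np.array(P,float).reshape(-1,3),np.array(s["rvec"]),np.array(s["tvec"]),s["mtx"],None)[0].reshape(-1,2)
E
python3 - <<'E'
from station import cams
from h import *
s=cams.snapshot("top"); f=s["frame"][:,:,::-1]
R=cv2.Rodrigues(s["rvec"])[0]; print("cam",-R.T@s["tvec"].reshape(3))
cv2.imwrite("pics/top1.png",cv2.resize(f[95:275,90:290],None,fx=4,fy=4,interpolation=cv2.INTER_CUBIC)[:600*2][:, :800][:720])
cv2.imwrite("pics/top1.png",cv2.resize(f[100:270,90:290],None,fx=3.5,fy=3.5,interpolation=cv2.INTER_CUBIC))
np.set_printoptions(precision=4,suppress=True)
print(cast(s,[(187,109),(106,175),(260,197),(180,262)],.08))
# lip mask
m=(f.max(2)<60); m2=np.zeros_like(m); m2[200:240,190:235]=m[200:240,190:235]
ys,xs=np.nonzero(m2); print(len(xs)); r=cv2.minAreaRect(np.c_[xs,ys].astype(np.float32)); print(r); print(cast(s,cv2.boxPoints(r),.093))
E
```

```text
cam [0.41806972 0.23723909 1.0348103 ]
[[0.7083 0.3895 0.08  ]
 [0.5623 0.565  0.08  ]
 [0.5113 0.2298 0.08  ]
 [0.3737 0.4015 0.08  ]]
209
((213.02938842773438, 219.51365661621094), (19.144367218017578, 32.78189468383789), 24.904766082763672)
[[0.4402 0.363  0.093 ]
 [0.5032 0.3339 0.093 ]
 [0.4856 0.2969 0.093 ]
 [0.423  0.3261 0.093 ]]
```

View pics/top1.png

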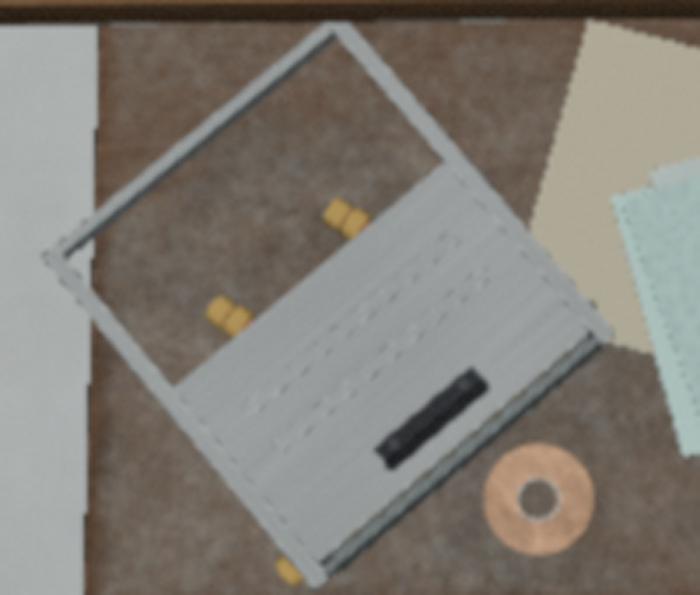

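```bash
python3 - <<'E'
from station import cams
from h import *
np.set_printoptions(precision=4,suppress=True)
s=cams.snapshot("top")
c=np.array([(338,22),(44,256),(318,584),(610,336),(470,370),(490,384),(376,450),(392,468)])/3.5+[90-.4,100-.4]
P=cast(s,c,.081); A,B,C,D=P[:4,:2]
print(P[:4]); print(np.linalg.norm(A-B),np.linalg.norm(C-D),np.linalg.norm(B-C),np.linalg.norm(A-D))
ux=((A-D)+(B-C)); print("yaw from rails",np.degrees(np.arctan2(ux[1],ux[0])))
uy=((B-A)+(C-D)); print("yaw from bars",np.degrees(np.arctan2(-uy[0],uy[1])))
yaw=np.arctan2(ux[1],ux[0]); x=np.array([np.cos(yaw),np.sin(yaw)]);y=np.array([-x[1],x[0]])
O=(C+D)/2+.074*x; print("origin",O, "from far",(A+B)/2-.197*x)
L=cast(s,c[4:],.093)[:,:2]
print("lip in box",np.c_[(L-O)@x,(L-O)@y])
q=np.array([(332,205),(215,302),(288,572)])/3.5+[89.6,99.6]
N=cast(s,q,.028)[:,:2];print("nuts in box",np.c_[(N-O)@x,(N-O)@y])
F=cast(s,np.array([(538,499)])/3.5+[89.6,99.6],.01)[0,:2];print("foil",F,(F-O)@x,(F-O)@y)
print("bottle top",cast(s,[(323,261)],.1),"roof edge px->?")
# far bar middle
print("reach cover lip start/end radius", [np.linalg.norm(O+a*x) for a in (-.07,.0,.06)],[ (O+a*x) for a in (-.07,.06)])
E
```

```text
[[0.7151 0.3912 0.081 ]
 [0.5672 0.5731 0.081 ]
 [0.3643 0.4002 0.081 ]
 [0.5142 0.2214 0.081 ]]
0.2344323576309935 0.23329588065889323 0.2665593336443794 0.26309972449836067
yaw from rails 40.32017721954077
yaw from bars 39.52931506800121
origin [0.4957 0.3587] from far [0.491  0.3547]
lip in box [[-0.0356 -0.0377]
 [-0.05   -0.0413]
 [-0.0354  0.0368]
 [-0.05    0.0365]]
nuts in box [[ 0.1139 -0.039 ]
 [ 0.1145  0.0602]
 [-0.0512  0.1352]]
foil [0.4143 0.2685] -0.1203663008892522 -0.016121956146473958
bottle top [[0.3745 0.1002 0.1   ]] roof edge px->?
reach cover lip start/end radius [np.float64(0.5420762949225624), np.float64(0.6118402786314429), np.float64(0.6716770682535284)] [array([0.4423, 0.3134]), array([0.5414, 0.3975])]
```

Request:
play_rows --steps '[{"fingers": 255,"x": -13,"y": 19,"z": 0,"turn": 0},{"fingers": 255,"x": -27,"y": 40,"z": 0,"turn": 0},{"fingers": 255,"x": -27,"y": 40,"z": 0,"turn": 0},{"fingers": 255,"x": -27,"y": 40,"z": 0,"turn": 0},{"fingers": 255,"x": -27,"y": 40,"z": 0,"turn": 0},{"fingers": 255,"x": -27,"y": 40,"z": 0,"turn": 0},{"fingers": 255,"x": -27,"y": 40,"z": 0,"turn": 0},{"fingers": 255,"x": -27,"y": 40,"z": 0,"turn": 0}]'

```text
time: 1.05
tool_pos: [0.4133, 0.3116, 0.2315]
ee_rot: [180.0, -0.0, 72.5]
contact_force: [0.9, 0.8, 0.6]
grip_width: 0.003
```

Request:
play_rows --steps '[{"fingers": 255,"x": -13,"y": 13,"z": 0,"turn": 0},{"fingers": 255,"x": 0,"y": 0,"z": 0,"turn": 6.5},{"fingers": 255,"x": 0,"y": 0,"z": 0,"turn": 6.5},{"fingers": 255,"x": 0,"y": 0,"z": 0,"turn": 6.5},{"fingers": 255,"x": 0,"y": 0,"z": 0,"turn": 6.5},{"fingers": 255,"x": 0,"y": 0,"z": 0,"turn": 6.5},{"fingers": 255,"x": 0,"y": 0,"z": 0,"turn": 0},{"fingers": 255,"x": 0,"y": 0,"z": 0,"turn": 0}]'

```text
time: 1.85
tool_pos: [0.4208, 0.2971, 0.2313]
ee_rot: [-180.0, 0.0, 40.2]
contact_force: [-0.1, -0.3, -0.9]
grip_width: 0.003
```

```bash
python3 - <<'E'
from station import read_state, cams
import cv2
s=read_state(); print({k:s[k] for k in ('time','tool_pos','ee_rot','contact_force','grip_width','joint_positions')})
for n in ("top","wrist"):
    s=cams.snapshot(n); cv2.imwrite(f"pics/{n}2.png",s["frame"][:,:,::-1])
E
```

```text
{'time': 1.85, 'tool_pos': array([0.4208473 , 0.29709747, 0.23127442]), 'ee_rot': array([-1.79997277e+02,  4.84436558e-03,  4.01798289e+01]), 'contact_force': array([-0.05010755, -0.32067373, -0.87986909]), 'grip_width': 0.0034881622425616808, 'joint_positions': array([-52.88272019,   8.22035319,  15.81927239,  96.23133657,
        -2.306046  ,  75.8715995 ,   3.52523966])}
```

View pics/top2.png

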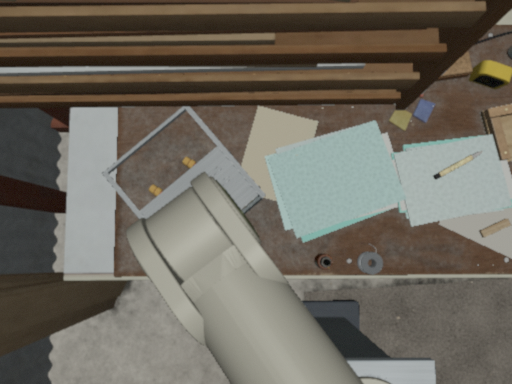

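View pics/wrist2.png

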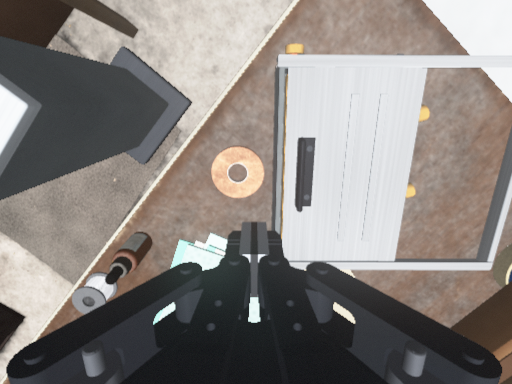

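```bash
python3 - <<'E'
from station import cams
from h import *
s=cams.snapshot("wrist"); f=s["frame"][:,:,::-1]
cv2.imwrite("pics/w3.png",cv2.resize(f[35:275,262:512],None,fx=2.4,fy=2.4,interpolation=cv2.INTER_CUBIC))
E
```

```text
(no output)
```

View pics/w3.png

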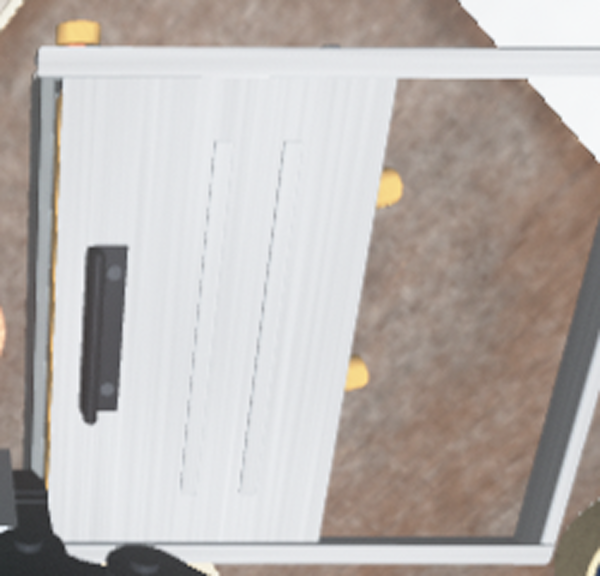

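```bash
python3 - <<'E'
from station import cams
from h import *
np.set_printoptions(precision=4,suppress=True)
s=cams.snapshot("wrist")
R=cv2.Rodrigues(s["rvec"])[0]; print("cam",-R.T@s["tvec"].reshape(3))
def px(l): return np.array(l,float)/2.4+[261.7,34.7]
yaw=np.radians(40.); x=np.array([np.cos(yaw),np.sin(yaw)]);y=np.array([-x[1],x[0]]);O=np.array([.494,.357])
def bx(l,z):
    P=cast(s,px(l),z)[:,:2]-O; return np.c_[P@x,P@y]
print("rail outer left line + near corner",bx([(38,47),(300,46),(590,47)],.081))
print("rail right outer",bx([(200,561),(540,563),(555,545)],.081))
print("cover far edge",bx([(397,80),(358,310),(320,540)],.072), "cover near",bx([(64,80),(50,520)],.072))
print("lip near top",bx([(89,247),(81,418)],.093),"far top",bx([(103,247),(95,424)],.093))
print("nuts",bx([(390,188),(357,375)],.028))
print("foil?")
E
```

```text
cam [0.3731 0.3537 0.3733]
rail outer left line + near corner [[-0.0718  0.1186]
 [ 0.034   0.1191]
 [ 0.1512  0.1189]]
rail right outer [[ 0.0171 -0.1206]
 [ 0.1907 -0.1215]
 [ 0.1957 -0.111 ]]
cover far edge [[ 0.0808  0.1074]
 [ 0.081   0.0082]
 [ 0.0817 -0.1139]] cover near [[-0.0598  0.1072]
 [-0.059  -0.1024]]
lip near top [[-0.0492  0.0399]
 [-0.049  -0.0375]] far top [[-0.0433  0.0399]
 [-0.0425 -0.0405]]
nuts [[ 0.1122  0.0615]
 [ 0.1122 -0.0381]]
foil?
```

Request:
play_rows --steps '[{"fingers": 255,"x": 0,"y": 1,"z": 15,"turn": 0},{"fingers": 255,"x": 0,"y": 0,"z": 30,"turn": 0},{"fingers": 255,"x": 0,"y": 0,"z": 30,"turn": 0},{"fingers": 255,"x": 0,"y": 0,"z": 30,"turn": 0},{"fingers": 255,"x": 0,"y": 0,"z": 25,"turn": 0},{"fingers": 255,"x": 0,"y": 0,"z": 13,"turn": 0},{"fingers": 255,"x": 0,"y": 0,"z": 8,"turn": 0},{"fingers": 255,"x": 0,"y": 0,"z": 0,"turn": 0}]'

```text
time: 2.85
tool_pos: [0.4214, 0.2962, 0.0799]
ee_rot: [180.0, 0.1, 40.0]
contact_force: [-1.1, -0.5, -0.4]
grip_width: 0.002
```

Request:
play_rows --steps '[{"fingers": 255,"x": 5,"y": 0,"z": 0,"turn": 0},{"fingers": 255,"x": 10,"y": 0,"z": 0,"turn": 0},{"fingers": 255,"x": 8,"y": 0,"z": 0,"turn": 0},{"fingers": 255,"x": 6,"y": 0,"z": 0,"turn": 0},{"fingers": 255,"x": 6,"y": 0,"z": 0,"turn": 0},{"fingers": 255,"x": 5,"y": 0,"z": 0,"turn": 0},{"fingers": 255,"x": 0,"y": 0,"z": 0,"turn": 0},{"fingers": 255,"x": 0,"y": 0,"z": 0,"turn": 0}]'

```text
time: 3.65
tool_pos: [0.4523, 0.322, 0.0802]
ee_rot: [180.0, 0.0, 40.0]
contact_force: [0.1, 0.2, 0.4]
grip_width: 0.001
```

```bash
python3 - <<'E'
from station import read_state, cams
import cv2
s=read_state(); print({k:s[k] for k in ('time','tool_pos','contact_force')})
for n in ("wrist",):
    s=cams.snapshot(n); cv2.imwrite(f"pics/{n}4.png",s["frame"][:,:,::-1])
E
```

```text
{'time': 3.65, 'tool_pos': array([0.45228461, 0.32197733, 0.08015612]), 'contact_force': array([0.12797524, 0.22042414, 0.42290955])}
```

View pics/wrist4.png

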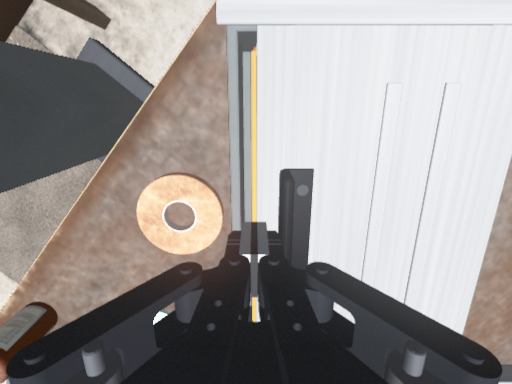

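Request:
play_rows --steps '[{"fingers": 255,"x": 6,"y": 0,"z": 0,"turn": 0},{"fingers": 255,"x": 10,"y": 0,"z": 0,"turn": 0},{"fingers": 255,"x": 14,"y": 0,"z": 0,"turn": 0},{"fingers": 255,"x": 15,"y": 0,"z": 0,"turn": 0},{"fingers": 255,"x": 14,"y": 0,"z": 0,"turn": 0},{"fingers": 255,"x": 12,"y": 0,"z": 0,"turn": 0},{"fingers": 255,"x": 9,"y": 0,"z": 0,"turn": 0},{"fingers": 255,"x": 5,"y": 0,"z": 0,"turn": 0}]'

```text
time: 4.5
tool_pos: [0.5179, 0.3771, 0.08]
ee_rot: [180.0, 0.0, 40.0]
contact_force: [-0.9, -1.7, 1.8]
grip_width: -0.002
```

```bash
python3 - <<'E'
from station import read_state, cams
import cv2
s=read_state(); print({k:s[k] for k in ('time','tool_pos','contact_force')})
for n in ("wrist",):
    s=cams.snapshot(n); cv2.imwrite(f"pics/{n}5.png",s["frame"][:,:,::-1])
E
```

```text
{'time': 4.5, 'tool_pos': array([0.51794726, 0.37711627, 0.07999717]), 'contact_force': array([-0.88882648, -1.68589645,  1.75109887])}
```

View pics/wrist5.png

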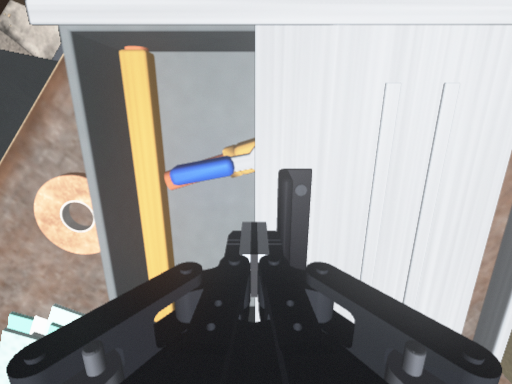

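Request:
play_rows --steps '[{"fingers": 255,"x": 4,"y": 0,"z": 0,"turn": 0},{"fingers": 255,"x": 4,"y": 0,"z": 0,"turn": 0},{"fingers": 255,"x": 3,"y": 0,"z": 0,"turn": 0},{"fingers": 255,"x": 2,"y": 0,"z": 0,"turn": 0},{"fingers": 255,"x": 2,"y": 0,"z": 0,"turn": 0},{"fingers": 255,"x": 1,"y": 0,"z": 0,"turn": 0},{"fingers": 255,"x": 0,"y": 0,"z": 0,"turn": 0},{"fingers": 255,"x": 0,"y": 0,"z": 0,"turn": 0}]'

```text
time: 5.35
tool_pos: [0.5292, 0.3866, 0.0801]
ee_rot: [-180.0, 0.1, 40.0]
contact_force: [-3.8, -2.1, -0.3]
grip_width: 0.003
```

```bash
cat >> h.py <<'E'
yaw=np.radians(40.); bX=np.array([np.cos(yaw),np.sin(yaw)]);bY=np.array([-bX[1],bX[0]]);O=np.array([.494,.357])+.0015*bX-.0012*bY
def tobox(P): 
    d=np.atleast_2d(P)[:,:2]-O; return np.c_[d@bX,d@bY]
E
python3 - <<'E'
from station import read_state, cams
from h import *
np.set_printoptions(precision=4,suppress=True)
t=read_state(); print(t['tool_pos'],t['contact_force'],tobox(t['tool_pos']))
s=cams.snapshot("wrist"); cv2.imwrite("pics/wrist6.png",s["frame"][:,:,::-1])
g=cv2.cvtColor(s["frame"],cv2.COLOR_RGB2GRAY).astype(int)
print(g[60,240:270],g[100,240:270])
E
```

```text
[0.5292 0.3866 0.0801] [-3.826  -2.0692 -0.3113] [[0.0445 0.0013]]
[175 174 176 176 176 176 177 176 176 176 178 177 177 176 163 213 232 234
 234 233 232 231 230 230 231 231 231 232 232 232] [180 179 179 179 180 180 180 180 181 181 181 180 180 181 164 216 232 235
 234 233 233 232 231 232 232 232 233 233 233 232]
```

View pics/wrist6.png

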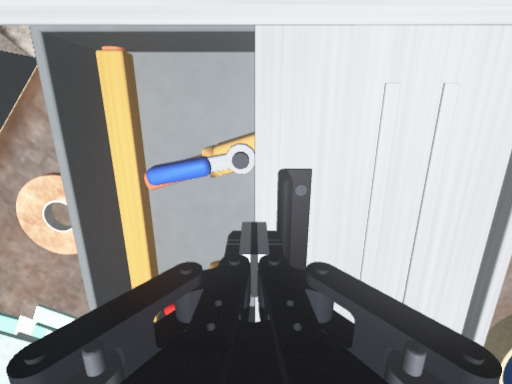

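Request:
play_rows --steps '[{"fingers": 255,"x": 1,"y": 0,"z": 0,"turn": 0},{"fingers": 255,"x": 1,"y": 0,"z": 0,"turn": 0},{"fingers": 255,"x": 1,"y": 0,"z": 0,"turn": 0},{"fingers": 255,"x": 1,"y": 0,"z": 0,"turn": 0},{"fingers": 255,"x": 0,"y": 0,"z": 0,"turn": 0},{"fingers": 255,"x": 0,"y": 0,"z": 0,"turn": 0},{"fingers": 255,"x": 0,"y": 0,"z": 0,"turn": 0},{"fingers": 255,"x": 0,"y": 0,"z": 0,"turn": 0}]'

```text
time: 6.2
tool_pos: [0.5296, 0.387, 0.0799]
ee_rot: [-179.9, 0.5, 40.0]
contact_force: [-18.0, -12.1, 12.1]
grip_width: -0.003
```

```bash
python3 - <<'E'
from station import read_state, cams
from h import *
np.set_printoptions(precision=4,suppress=True)
t=read_state(); print(t['tool_pos'],t['contact_force'],tobox(t['tool_pos']))
s=cams.snapshot("wrist")
g=cv2.cvtColor(s["frame"],cv2.COLOR_RGB2GRAY).astype(int)
print(g[60,240:270],g[100,240:270]); print(tobox(cast(s,[(254.5,60),(254.5,100)],.072)))
E
```

```text
[0.5296 0.387  0.0799] [-17.9833 -12.1252  12.1104] [[0.045  0.0013]]
[177 175 175 175 175 176 176 175 176 177 177 177 177 164 218 232 234 234
 233 232 231 230 230 231 231 231 232 232 230 230] [180 179 178 180 179 180 179 181 180 179 180 180 179 164 218 232 234 234
 233 233 232 231 231 231 232 233 233 233 232 231]
[[0.0453 0.0951]
 [0.0453 0.0759]]
```

Request:
play_rows --steps '[{"fingers": 255,"x": -6,"y": 0,"z": 0,"turn": 0},{"fingers": 255,"x": -14,"y": 0,"z": 0,"turn": 0},{"fingers": 255,"x": -16,"y": 0,"z": -10,"turn": 0},{"fingers": 255,"x": -16,"y": 12,"z": -20,"turn": 0},{"fingers": 255,"x": -10,"y": 30,"z": -20,"turn": 0},{"fingers": 255,"x": 0,"y": 35,"z": -20,"turn": 0},{"fingers": 255,"x": 0,"y": 30,"z": -10,"turn": 0},{"fingers": 255,"x": 0,"y": 10,"z": 0,"turn": 0}]'

```text
time: 7.05
tool_pos: [0.5647, 0.2566, 0.1633]
ee_rot: [179.8, -0.4, 39.7]
contact_force: [0.4, -1.0, -0.1]
grip_width: 0.002
```

```bash
python3 - <<'E'
from station import read_state, cams
from h import *
np.set_printoptions(precision=4,suppress=True)
t=read_state(); print(t['tool_pos'],t['contact_force'],tobox(t['tool_pos']))
s=cams.snapshot("wrist"); f=s["frame"]; cv2.imwrite("pics/wrist7.png",f[:,:,::-1])
h=cv2.cvtColor(f,cv2.COLOR_RGB2HSV)
red=((h[...,0]<5)|(h[...,0]>175))&(h[...,1]>170)&(h[...,2]>110)
n,l,st,c=cv2.connectedComponentsWithStats(red.astype(np.uint8)); 
for i in range(1,n):
    if st[i,4]>30:
        ys,xs=np.nonzero(l==i); r=cv2.minAreaRect(np.c_[xs,ys].astype(np.float32)); print(st[i],r,tobox(cast(s,cv2.boxPoints(r),.054)))
E
```

```text
[0.5647 0.2566 0.1633] [ 0.3815 -1.0279 -0.1207] [[-0.0119 -0.1212]]
[248 127  35  13  60] ((265.10003662109375, 133.3000030517578), (1.8973664045333862, 36.04996109008789), 71.56504821777344) [[-0.0167 -0.0796]
 [ 0.0141 -0.0696]
 [ 0.0147 -0.0712]
 [-0.0162 -0.0812]]
```

View pics/wrist7.png

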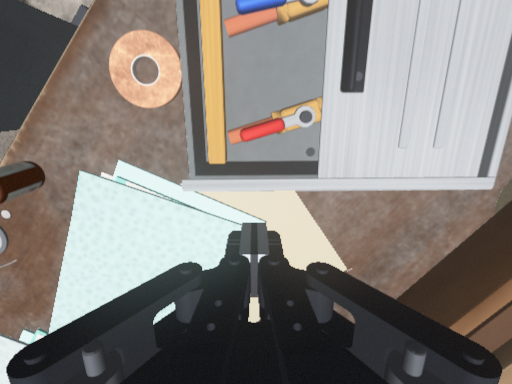

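```bash
python3 - <<'E'
from station import cams,read_state
from h import *
np.set_printoptions(precision=4,suppress=True)
print(read_state()['tool_pos'],read_state()['ee_rot'])
s=cams.snapshot("wrist"); f=s["frame"]
cv2.imwrite("pics/w8.png",cv2.resize(f[90:200,215:345,::-1],None,fx=5,fy=5,interpolation=cv2.INTER_CUBIC))
print("pivot",tobox(cast(s,[(306,117)],.047)),"tip",tobox(cast(s,[(241,132)],.05)))
print("rail outer edge",tobox(cast(s,[(250,189.5),(400,189.5)],.081)), "blue",tobox(cast(s,[(240,6)],.05)))
E
```

```text
[0.564  0.2563 0.1619] [179.8289  -0.228   39.6649]
pivot [[ 0.0355 -0.0613]] tip [[-0.0236 -0.074 ]]
rail outer edge [[-0.0156 -0.119 ]
 [ 0.1123 -0.12  ]] blue [[-0.0224  0.026 ]]
```

View pics/w8.png

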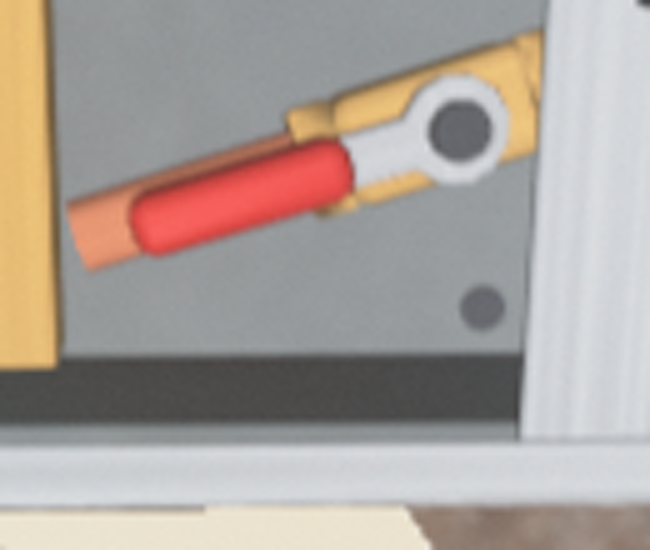

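Request:
play_rows --steps '[{"fingers": 255,"x": 5,"y": -8,"z": 0,"turn": 0},{"fingers": 255,"x": 5,"y": -10,"z": 5,"turn": 0},{"fingers": 255,"x": 5,"y": -10,"z": 15,"turn": 0},{"fingers": 255,"x": 0,"y": 0,"z": 20,"turn": 0},{"fingers": 255,"x": 0,"y": 0,"z": 15,"turn": 0},{"fingers": 255,"x": 0,"y": 0,"z": 10,"turn": 0},{"fingers": 255,"x": 0,"y": 0,"z": 0,"turn": 0},{"fingers": 255,"x": 0,"y": 0,"z": 0,"turn": 0}]'

```text
time: 7.95
tool_pos: [0.554, 0.291, 0.0953]
ee_rot: [180.0, 0.0, 40.0]
contact_force: [-0.1, 0.1, 0.7]
grip_width: -0.001
```

```bash
python3 - <<'E'
from station import read_state, cams
from h import *
np.set_printoptions(precision=4,suppress=True)
t=read_state(); print(t['tool_pos'],t['ee_rot'],t['contact_force'],tobox(t['tool_pos']))
s=cams.snapshot("wrist"); f=s["frame"]; cv2.imwrite("pics/wrist9.png",f[:,:,::-1])
E
```

```text
[0.554  0.291  0.0953] [179.9919   0.0074  39.9658] [-0.054   0.0532  0.6735] [[ 0.002  -0.0879]]
```

View pics/wrist9.png

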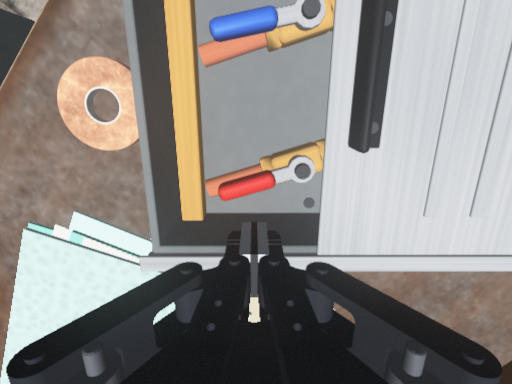

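Request:
play_rows --steps '[{"fingers": 255,"x": 1,"y": 5,"z": 0,"turn": 0},{"fingers": 255,"x": 0,"y": 0,"z": 5,"turn": 0},{"fingers": 255,"x": 0,"y": 0,"z": 10,"turn": 0},{"fingers": 255,"x": 0,"y": 0,"z": 12,"turn": 0},{"fingers": 255,"x": 0,"y": 0,"z": 12,"turn": 0},{"fingers": 255,"x": 0,"y": 0,"z": 9,"turn": 0},{"fingers": 255,"x": 0,"y": 0,"z": 5,"turn": 0},{"fingers": 255,"x": 0,"y": 0,"z": 0,"turn": 0}]'

```text
time: 8.8
tool_pos: [0.5572, 0.2876, 0.041]
ee_rot: [-180.0, 0.1, 40.0]
contact_force: [0.1, -0.1, 1.5]
grip_width: -0.002
```

```bash
python3 - <<'E'
from station import read_state, cams
from h import *
np.set_printoptions(precision=4,suppress=True)
t=read_state(); print(t['tool_pos'],t['ee_rot'],t['contact_force'],tobox(t['tool_pos']))
s=cams.snapshot("wrist"); f=s["frame"]; cv2.imwrite("pics/wrist10.png",f[:,:,::-1])
p=np.array([35.5,-61.3]); prev=np.array(tobox(t['tool_pos'])[0]*1000)
for a in range(-12,91,8):
    th=np.radians(a); u=np.array([-np.cos(th),np.sin(th)]); n=np.array([np.sin(th),np.cos(th)])
    d=6+12*abs(n[0])+11*abs(n[1])
    c=p+38*u-d*n; print(a,c,"step tool",(c-prev)*[1,-1]); prev=c
E
```

```text
[0.5572 0.2876 0.041 ] [-179.9891    0.1118   39.9865] [ 0.0893 -0.1163  1.5059] [[ 0.0023 -0.0926]]
-12 [  2.3336 -88.0344] step tool [ 0.0478 -4.5869]
-4 [ -1.1651 -81.7176] step tool [-3.4987 -6.3168]
4 [ -3.6498 -76.4162] step tool [-2.4848 -5.3015]
12 [ -5.6729 -72.2332] step tool [-2.023 -4.183]
20 [ -7.1995 -67.5114] step tool [-1.5266 -4.7218]
28 [ -8.0734 -62.3076] step tool [-0.8739 -5.2038]
36 [ -8.1461 -56.7242] step tool [-0.0727 -5.5834]
44 [ -7.2901 -50.9073] step tool [ 0.856  -5.8169]
52 [ -5.4114 -45.0408] step tool [ 1.8788 -5.8665]
60 [ -2.4593 -39.3372] step tool [ 2.9521 -5.7036]
68 [  1.5652 -34.0262] step tool [ 4.0245 -5.311 ]
76 [  6.6054 -29.3409] step tool [ 5.0402 -4.6853]
84 [ 12.5484 -25.503 ] step tool [ 5.943  -3.8379]
```

View pics/wrist10.png

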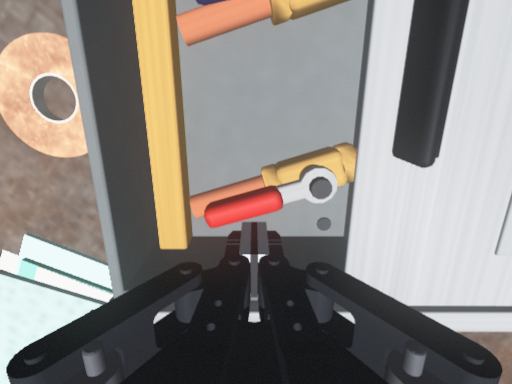

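Request:
play_rows --steps '[{"fingers": 255,"x": 0,"y": -4.5,"z": 0,"turn": 0},{"fingers": 255,"x": -3.5,"y": -6.5,"z": 0,"turn": 0},{"fingers": 255,"x": -2.5,"y": -5.5,"z": 0,"turn": 0},{"fingers": 255,"x": -2,"y": -4.2,"z": 0,"turn": 0},{"fingers": 255,"x": -1.5,"y": -4.7,"z": 0,"turn": 0},{"fingers": 255,"x": -1,"y": -5,"z": 0,"turn": 0},{"fingers": 255,"x": 0,"y": -5.5,"z": 0,"turn": 0},{"fingers": 255,"x": 0,"y": 0,"z": 0,"turn": 0}]'

```text
time: 9.65
tool_pos: [0.5255, 0.3097, 0.0421]
ee_rot: [-179.9, 0.0, 40.1]
contact_force: [0.4, -0.8, -0.5]
grip_width: 0.001
```

```bash
python3 - <<'E'
from station import read_state, cams
from h import *
np.set_printoptions(precision=4,suppress=True)
t=read_state(); print(t['tool_pos'],t['ee_rot'],t['contact_force'],tobox(t['tool_pos']))
s=cams.snapshot("wrist"); f=s["frame"]; cv2.imwrite("pics/wrist11.png",f[:,:,::-1])
E
```

```text
[0.5255 0.3097 0.0421] [-179.9441    0.0452   40.0664] [ 0.4227 -0.8071 -0.5257] [[-0.0077 -0.0553]]
```

View pics/wrist11.png

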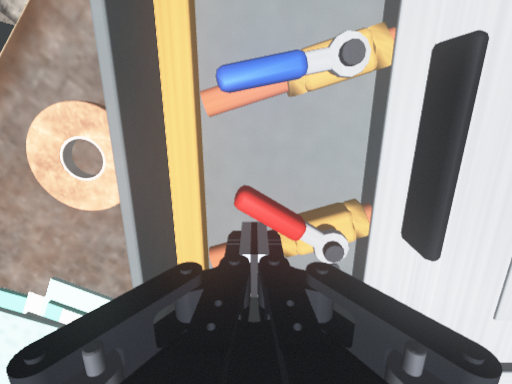

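Request:
play_rows --steps '[{"fingers": 255,"x": 1,"y": -6,"z": 0,"turn": 0},{"fingers": 255,"x": 2,"y": -6,"z": 0,"turn": 0},{"fingers": 255,"x": 3,"y": -5.5,"z": 0,"turn": 0},{"fingers": 255,"x": 4,"y": -5,"z": 0,"turn": 0},{"fingers": 255,"x": 3,"y": -2.5,"z": 0,"turn": 0},{"fingers": 255,"x": 0,"y": 0,"z": 0,"turn": 0},{"fingers": 255,"x": 0,"y": 0,"z": 0,"turn": 0},{"fingers": 255,"x": 0,"y": 0,"z": 0,"turn": 0}]'

```text
time: 10.5
tool_pos: [0.5202, 0.3367, 0.0422]
ee_rot: [-180.0, 0.0, 40.0]
contact_force: [-0.8, -0.8, 0.1]
grip_width: 0.002
```

```bash
python3 - <<'E'
from station import read_state, cams
from h import *
np.set_printoptions(precision=4,suppress=True)
t=read_state(); print(t['tool_pos'],t['ee_rot'],t['contact_force'],tobox(t['tool_pos']))
s=cams.snapshot("wrist"); f=s["frame"]; cv2.imwrite("pics/wrist12.png",f[:,:,::-1])
E
```

```text
[0.5202 0.3367 0.0422] [-179.9544    0.0007   40.0143] [-0.8388 -0.7656  0.0584] [[ 0.0055 -0.0312]]
```

View pics/wrist12.png

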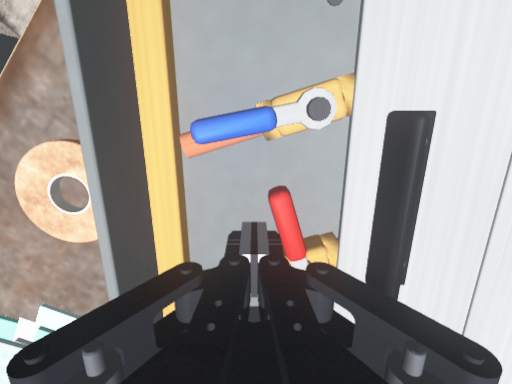

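Request:
play_rows --steps '[{"fingers": 255,"x": 2,"y": -2,"z": 0,"turn": 0},{"fingers": 255,"x": 2,"y": -1.5,"z": 0,"turn": 0},{"fingers": 255,"x": 2,"y": -1,"z": 0,"turn": 0},{"fingers": 255,"x": 1,"y": 0,"z": 0,"turn": 0},{"fingers": 255,"x": 0,"y": 0,"z": 0,"turn": 0},{"fingers": 255,"x": 0,"y": 0,"z": 0,"turn": 0},{"fingers": 255,"x": 0,"y": 0,"z": 0,"turn": 0},{"fingers": 255,"x": 0,"y": 0,"z": 0,"turn": 0}]'

```text
time: 11.35
tool_pos: [0.5211, 0.3383, 0.0416]
ee_rot: [179.9, 0.6, 39.8]
contact_force: [-14.4, -18.3, 13.9]
grip_width: 0.002
```

```bash
python3 - <<'E'
from station import read_state, cams
from h import *
np.set_printoptions(precision=4,suppress=True)
t=read_state(); print(t['tool_pos'],t['ee_rot'],t['contact_force'],tobox(t['tool_pos']))
s=cams.snapshot("wrist"); f=s["frame"]; cv2.imwrite("pics/wrist13.png",f[:,:,::-1])
E
```

```text
[0.5211 0.3383 0.0416] [179.893    0.5791  39.7835] [-14.3811 -18.3011  13.8992] [[ 0.0073 -0.0305]]
```

View pics/wrist13.png

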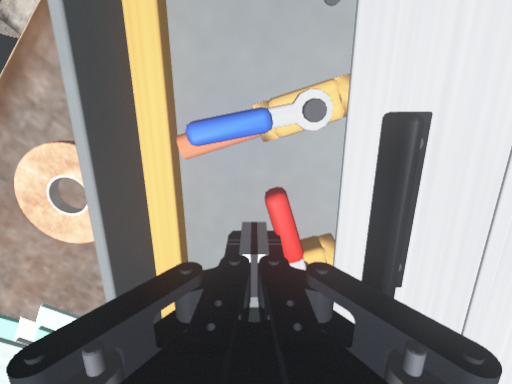

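Request:
play_rows --steps '[{"fingers": 255,"x": -6,"y": 2,"z": 0,"turn": 0},{"fingers": 255,"x": -8,"y": 3,"z": 0,"turn": 0},{"fingers": 255,"x": -2,"y": 0,"z": -12,"turn": 0},{"fingers": 255,"x": 0,"y": 0,"z": -25,"turn": 0},{"fingers": 255,"x": 0,"y": 10,"z": -35,"turn": 0},{"fingers": 255,"x": 0,"y": 30,"z": -35,"turn": 0},{"fingers": 255,"x": 0,"y": 30,"z": -10,"turn": 0},{"fingers": 255,"x": 0,"y": 15,"z": 0,"turn": 0}]'

```text
time: 12.2
tool_pos: [0.572, 0.2631, 0.1632]
ee_rot: [179.9, -0.4, 39.8]
contact_force: [0.9, -0.8, 0.2]
grip_width: 0.002
```

```bash
python3 - <<'E'
from station import read_state, cams
from h import *
np.set_printoptions(precision=4,suppress=True)
t=read_state(); print(t['time'],t['tool_pos'],t['ee_rot'],t['contact_force'],tobox(t['tool_pos']))
s=cams.snapshot("wrist"); f=s["frame"]; cv2.imwrite("pics/wrist14.png",f[:,:,::-1])
cv2.imwrite("pics/w14.png",cv2.resize(f[0:230,180:400,::-1],None,fx=2.6,fy=2.6,interpolation=cv2.INTER_CUBIC))
E
```

```text
12.2 [0.572  0.2631 0.1632] [179.8648  -0.3599  39.8273] [ 0.9295 -0.8488  0.248 ] [[-0.0021 -0.1208]]
```

View pics/w14.png

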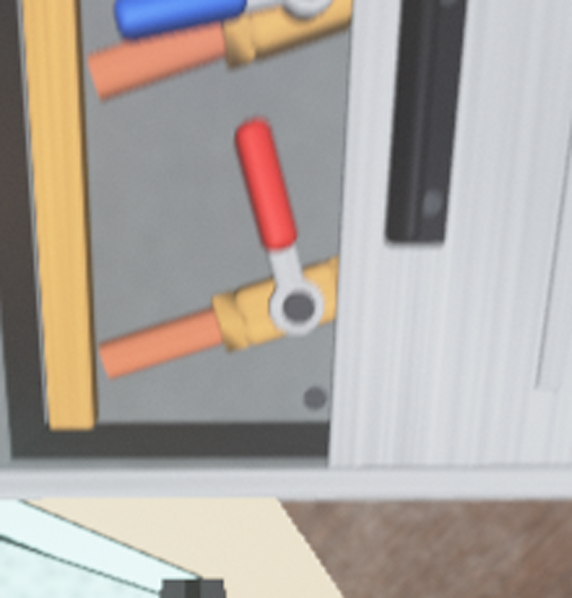

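```bash
python3 - <<'E'
from station import read_state, cams
from h import *
np.set_printoptions(precision=4,suppress=True)
s=cams.snapshot("wrist")
k=lambda l: np.array(l,float)/2.6+[179.7,-.3]
P=tobox(cast(s,k([(297,306)]),.047))[0]; T=tobox(cast(s,k([(253,118)]),.047))[0]
# pipe centreline: ends at nut and near end; h=0.02
Q=tobox(cast(s,k([(106,360),(215,327)]),.025)); d=Q[0]-Q[1]
ang=lambda v: np.degrees(np.arctan2(v[1],-v[0]))
print(P,T,np.linalg.norm(T-P),ang(T-P),"pipe",Q,ang(d), "end->pivot",ang(Q[0]-P))
print("cover edge",tobox(cast(s,k([(350,50),(332,450)]),.072)))
t=cams.snapshot("top"); cv2.imwrite("pics/top14.png",t["frame"][:,:,::-1])
E
```

```text
[ 0.0334 -0.0631] [ 0.0169 -0.0038] 0.06152235601256131 74.49547591362756 pipe [[-0.0365 -0.0842]
 [ 0.0056 -0.072 ]] -16.23775574503036 end->pivot -16.840938832096658
cover edge [[ 0.0422  0.0092]
 [ 0.0432 -0.1084]]
```

View pics/top14.png

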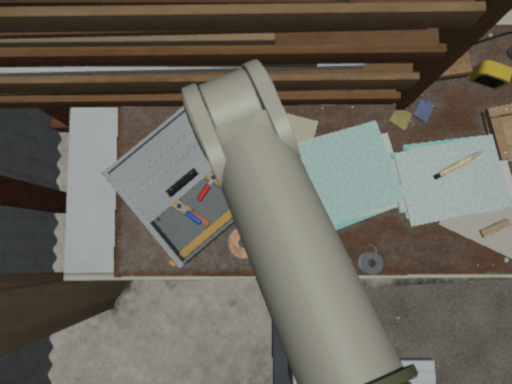

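Request:
play_rows --steps '[{"fingers": 255,"x": -5,"y": 0,"z": -10,"turn": 0},{"fingers": 255,"x": -10,"y": 0,"z": -20,"turn": 0},{"fingers": 255,"x": -10,"y": 0,"z": -20,"turn": 0},{"fingers": 255,"x": -10,"y": 0,"z": -15,"turn": 0},{"fingers": 255,"x": 0,"y": 0,"z": 0,"turn": 0},{"fingers": 255,"x": 0,"y": 0,"z": 0,"turn": 0},{"fingers": 255,"x": 0,"y": 0,"z": 0,"turn": 0},{"fingers": 255,"x": 0,"y": 0,"z": 0,"turn": 0}]'

```text
time: 13.15
tool_pos: [0.5414, 0.2426, 0.223]
ee_rot: [-180.0, 0.1, 40.0]
contact_force: [-0.2, -0.2, 0.3]
grip_width: -0.0
```

```bash
python3 - <<'E'
from station import cams,read_state
import cv2
print(read_state()['contact_force'],read_state()['dq'].round(2))
w=cams.snapshot("wrist")["frame"]; s=cams.snapshot("scene")["frame"]
cv2.imwrite("pics/fin.png",cv2.resize(cv2.hconcat([w,s])[:,:,::-1],(800,300)))
E
```

```text
[-0.16294993 -0.20026149  0.26471028] [ 0.18 -0.09  0.05 -0.16  0.06  0.11 -0.01]
```

View pics/fin.png

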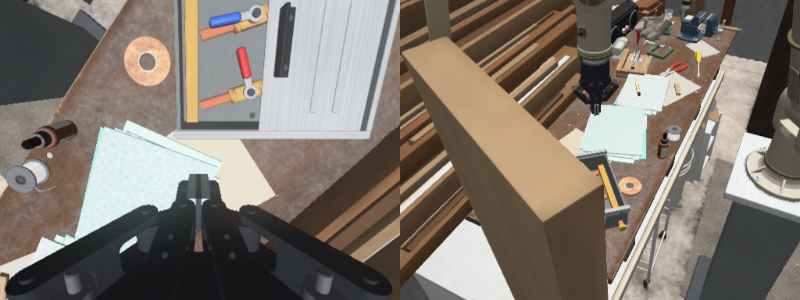

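The final pictures show the cover open, the red handle square to its pipe and the blue handle along its pipe. The bottle, spool and foil are still standing, and the gripper is clear of everything.

```bash
python3 -c "
from station import ticket; print(ticket.finish_job())"
```

```text
the job is handed in; nothing more can be done
None
```

I pushed the cover back to its stop, then pushed the red handle left to its stop with the closed fingertips. I then lifted clear and handed the job in at about 13 s of the 40 s allowed; no verdict was reported.

- **Cover:** it stopped with a force of about 21–25 N. Its near edge was last measured at 42–43 mm in the box frame, against the 44 mm expected, which is within calibration error.
- **Red handle:** it stopped against about 23–27 N. It measured about 91° from its own pipe, so I take the valve as shut.
- **Disagreement:** both pipes sit about 16° skewed to the box instead of parallel to it, as the description says. In box axes the shut handle therefore points about 15° short of +y. I relied on the stop and the right angle to the pipe.
- **Everything else:** by eye, the blue handle, bottle, spool and foil are where they were. The final contact force was about zero.

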